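# Sort loaded from spent ingot magazines by heft

### The job

The three closed casting-ingot magazines in the docking station look alike, but each is either loaded (about 0.4 kg) or spent (about 0.1 kg): take them all out - pressing the dome on top trips the push-push latch, and the magazine springs up - and judge each by its weight. Stand every loaded one upright on the floor of an empty place of the carry rail, its width along the rail, and put every spent one into the yellow bin next to the handpiece cradle, without pushing the other things on the bench about.

Things in the scene. Friction and masses are not known exactly. Their poses are not given: they have to be found in the camera images.
- bin: The open yellow parts bin on one side of the handpiece cradle (the docking station is on the other), fixed, 170 mm (own x) x 109 mm (own y) x 72 mm high, low front lip (35 mm high) at -x. Origin: on the bench under its middle. Inside: x from -64 to +80 mm, y +-45 mm, floor 3 mm above the bench.
- dock: Docking station, fixed: white block, three wells in a row along its own y (well 0 at y = -46 mm, 1 at 0, 2 at +46; all at x = 0; magazines start parallel to its axes). Origin: on the bench under well 1. It spans x -46 to +70 mm and y +-79 mm at the foot; the deck is 106 mm above the bench. A magazine has 1.7 mm play a side in its well.
- rail: Carry rail, fixed: metal channel with three places end to end along its own x, 70 mm apart; one (it changes) is taken by a magazine that stays. Origin: on the bench under its middle. Floor 8 mm up, 42 mm wide between side lips (tops 30 mm up); low ribs (17 mm up) part the places, 66 mm free length each; end plates 94 mm high.
- lift0 (a joint): Height (m) of the sprung lift under the magazine in well 0. 0: latched, the body 1 mm proud of the deck, only the dome sticking out. Push-push latch: press the dome 6 mm down or more (stop at 7.5 mm; takes 2 to 7 N); let go and the lift rises in about 0.5 s to 0.029 or 0.030 and stays, the body 30 mm proud. Pressed fully down again, it latches again.
- lift1 (a joint): The same for well 1.
- lift2 (a joint): The same for well 2.
- bowl_mid (a point): Bystander, loose, not to be disturbed: a green rubber mixing bowl, 68 mm across, 42 mm tall. The point is its centre, 21 mm above the bench.
- burner_mid (a point): Bystander, loose, not to be disturbed: a small glass spirit burner with a metal cap, 48 mm across, 70 mm tall. The point is its centre, 35 mm above the bench.
- dish_mid (a point): Bystander, loose, not to be disturbed: a small white dish with red wax chips, 69 mm across, 22 mm tall. The point is its centre, 11 mm above the bench.
- dock_deck (a point): Centre of the docking station's deck, 106 mm up. Upright steel guide fins, 30 mm high (tops 136 mm above the bench), 30 mm long in x and 5 mm thick, stand on both broad sides of each well, 41 mm free between them: a raised magazine can be taken only across its 58 mm width, and a fingertip pressing a dome must fit between the fins.
- gap0_floor (a point): Centre of one empty place of the rail, on its floor (8 mm above the bench); a thin black pad marks it. Its x axis runs along the rail. A magazine stands here with its 58 mm width along the rail; only its broad faces can then be reached by fingers, for its narrow ends come within 12 mm of the next magazine or an end plate.
- gap1_floor (a point): Centre of the other empty place of the rail, likewise.
- glue_mid (a point): Bystander, loose, not to be disturbed: a small white glue bottle with a black cap, 32 mm across, 80 mm tall. The point is its centre, 40 mm above the bench.
- jar_mid (a point): Bystander, loose, not to be disturbed: a white screw jar, 51 mm across, 55 mm tall. The point is its centre, 27 mm above the bench.
- mag0_mid (a point): Magazine that starts in well 0. All three look alike: upright alloy can with grey end caps, 58 (own x) x 34 (own y) x 84 mm (own z, up), on top a black press dome, 30 mm across, tapering to a 12 mm flat 8 mm above the body (too flat to pinch). Point: centre of the body; its top is 42 mm above, the dome's top 50 mm above, the underside 42 mm below.
- mag1_mid (a point): Magazine that starts in well 1, same look and point as mag0_mid. A loaded magazine weighs 0.38 to 0.48 kg, a spent one about 0.11 kg; whether a magazine is loaded changes from start to start: its number and its well tell nothing.
- mag2_mid (a point): Magazine that starts in well 2, same look and point as mag0_mid.
- pliers_mid (a point): Bystander, loose, not to be disturbed: a pair of pliers with green grips lying flat, 146 x 56 x 11 mm. The point is its centre, 6 mm above the bench.
- slab_top (a point): Centre of the top face of the grey mixing slab, fixed, 120 x 120 mm, top 6 mm above the bench: clear, a good place to set a magazine down upright and take it another way.
- tape_mid (a point): Bystander, loose, not to be disturbed: a roll of masking tape lying flat, 66 mm across, 20 mm tall. The point is its centre, 10 mm above the bench.
Things that resemble listed ones, but are neither listed nor needed, are in the scene too. What is shaped like the part that bears mag2_mid but purple is not meant.

How it is judged:
At the end, for the whole second after the job is handed in: Each of the three magazines is at rest, and either it is a loaded one that stands upright (within 0.1 rad) on the rail's floor in an empty place, within 12 mm of the place's centre and its width along the rail within 0.2 rad, or it is a spent one that lies or stands inside the yellow bin ((((horizontal distance between mag0_mid and gap0_floor below 0.012 m or horizontal distance between mag0_mid and gap1_floor below 0.012 m) and z of mag0_mid in the frame of rail between 0.045 and 0.055 m and angle between mag0_mid's own z axis and vertical below 0.1 rad and angle between the x axis of mag0_mid and the x axis of rail, either way round below 0.2 rad and contact force between magazine0 and rail above 2.4 N) or (x of mag0_mid in the frame of bin between -0.075 and 0.08 m and y of mag0_mid in the frame of bin between -0.045 and 0.045 m and z of mag0_mid in the frame of bin below 0.075 m and contact force between magazine0 and bin below 2.4 N)) and linear speed of each of magazine0, magazine1, magazine2 below 0.02 m/s and (((horizontal distance between mag1_mid and gap0_floor below 0.012 m or horizontal distance between mag1_mid and gap1_floor below 0.012 m) and z of mag1_mid in the frame of rail between 0.045 and 0.055 m and angle between mag1_mid's own z axis and vertical below 0.1 rad and angle between the x axis of mag1_mid and the x axis of rail, either way round below 0.2 rad and contact force between magazine1 and rail above 2.4 N) or (x of mag1_mid in the frame of bin between -0.075 and 0.08 m and y of mag1_mid in the frame of bin between -0.045 and 0.045 m and z of mag1_mid in the frame of bin below 0.075 m and contact force between magazine1 and bin below 2.4 N)) and (((horizontal distance between mag2_mid and gap0_floor below 0.012 m or horizontal distance between mag2_mid and gap1_floor below 0.012 m) and z of mag2_mid in the frame of rail between 0.045 and 0.055 m and angle between mag2_mid's own z axis and vertical below 0.1 rad and angle between the x axis of mag2_mid and the x axis of rail, either way round below 0.2 rad and contact force between magazine2 and rail above 2.4 N) or (x of mag2_mid in the frame of bin between -0.075 and 0.08 m and y of mag2_mid in the frame of bin between -0.045 and 0.045 m and z of mag2_mid in the frame of bin below 0.075 m and contact force between magazine2 and bin below 2.4 N))); the robot touches nothing.
It fails at once if a bystander (burner, glue bottle, dish, jar, tape, bowl or pliers) is pushed more than 40 mm (distance of any of burner_mid, glue_mid, dish_mid, jar_mid, tape_mid, bowl_mid, pliers_mid from where it was at the start of the episode above 0.04 m).
It also fails if it takes over 72 s, if anything falls off the work surface, if the arm or the gripper's body presses on something with over 40 N, if the wrist force passes 120 N, or if a joint passes its speed limit or range.

### The arm

A 6-joint arm with a two-finger parallel gripper is mounted at the origin on a cart in front of the work surface, level with it; the furniture and walls round the work are solid. World frame = base frame: x ahead of the robot, y to its left, z up, the work surface at z = 0. Lengths are in m, angles in rad, forces in N, time in s.
With the tool pointing down it reaches from about 0.35 to 0.775 m from the base axis. Payload 7.3 kg.
Tool frame: the origin (TCP) lies at the centre of the arm's flange, where the gripper is bolted on; the fingertips stand 178 mm ahead of it and the grasp point (between the pads) lies 159 mm ahead of it; z points along the fingers, y is the line along which they close (so a half turn about z gives the same grasp; the last joint's range is limited). The gripper opens to 92 mm and grips with 3 to 60 N. Pads are 19 mm wide; open, the fingers measure 130 mm over their backs; the gripper's body (75 mm by 190 mm) begins 47 mm behind the grasp point.
Start: joints at [1.091, 0.342, 1.524, -0, 1.275, -0.146], TCP at [0.172, 0.496, 0.405] pointing down, gripper open.
Joint ranges: [-2.53, 2.53], [-0.77, 2.02], [0.04, 2.7], [-1, 4.14], [0.28, 2.66], [-3.11, 3.11]. Speed limits (rad/s): [2.57, 2.57, 3.14, 3.14, 3.14, 3.14].

### API

Orientations are given as [roll, pitch, yaw] about the fixed x, y, z axes, in that order (R = Rz(yaw) Ry(pitch) Rx(roll)).
In Python, from cell import telemetry, vision, ticket gives the robot as it stands.
- The arm moves only by the shell command python3 -m crank 'ROWS' [FORCE]. ROWS is JSON, a list of rows, each a list of 5 numbers: the gripper command: -1 is shut, 1 is fully open, values between are in proportion, then the shift along the tool's x, y, z in mm, then the turn about the tool's z in rad. In form: [[fingers, dx, dy, dz, roll], ...]. A call has 1 to 12 rows; each row is the pose to reach, as a shift and turn from the pose commanded when the call began, along the tool's axes at that moment; what a row does not reach only later rows make up. A row lasts 1/12 s, in which the tool goes at most 41.7 mm and 7.16 degrees, less where a joint would pass 70% of its speed; a pose out of reach is approached as far as the arm can. A call with a gripper value outside its range is refused whole. The fingers move at their own pace and stop on an object; FORCE is the grip in N (left out, the last holds). Time passes only in rows, so rows that repeat a pose let the fingers close. It gives the time, the measured TCP pose, the force, the opening and the grip force at its end, in the units of the state.
- telemetry.observe(): the state, without advancing time (a new reading comes with each control period).
- vision.read_camera(name): name is "scene" or "top" or "wrist"; returns (picture, depth): 480x640x3 uint8, red, green, blue; 480x640 float32, m along the optical axis (not along the pixel's ray), 0 where there is no reading.
- vision.get_calibration(name): a dict with "camera_matrix" (3x3 intrinsics, pixels), "rvec" (rotation vector, rad) and "tvec" (3), from world to camera coordinates, as OpenCV has them. Camera axes: x right, y down, z forward; pixel columns grow to the right and rows downward; lengths in m; the calibration is good to about 2 mm. The wrist camera is an equidistant fisheye: a pixel r from the principal point sees the ray r / f radians off the axis. A picture is of the moment at which its call begins: read the wrist's pose just before it. get_calibration takes no time and is no camera call; for the wrist camera it gives the pose at the moment of the call.
- ticket.hand_in(): hands the job in; it is judged then, once.
The state is a dict: "time": time; "qpos": joint angles; "qvel": joint speeds; "joint_efforts": joint torques, N m; "tool_pos": TCP position; "tool_rot": TCP orientation; "contact_force": force on the tool from outside, world axes, zero at the start; "torque": the same for the moment, N m; "opening": finger opening in m; "grip_force": force on a finger pad.
Only numpy, scipy, OpenCV 4.12 (cv2) and the standard library are available. Lean on these libraries where they do the work, as an engineer would, in place of code of your own. Each camera call takes 0.05 s, during which the arm holds its last target. There are 200 camera calls.

## Working session

There is one attempt and no reset: what is moved stays moved. The work goes in short steps, Python scripts to look and compute and a shell command to move; the robot and the scene stay as the last step left them, time stands still between calls to the robot, and variables do not carry over. Pictures are saved under pics/ and viewed, at most 10 in all, crops included, and the job is handed in when it is done.

```bash
ls; mkdir -p pics; cat > h.py <<'E'
import numpy as np, cv2
from cell import telemetry, vision, ticket
from scipy.spatial.transform import Rotation as Ro
def cam(n):
    c=vision.get_calibration(n); K=np.array(c["camera_matrix"],float); R=cv2.Rodrigues(np.array(c["rvec"],float))[0]; t=np.array(c["tvec"],float).ravel()
    return K,R,t
def shot(n):
    c=cam(n); p,d=vision.read_camera(n); return p,d,c
def cloud(d,c):
    K,R,t=c; v,u=np.mgrid[:480,:640]
    P=np.stack([(u-K[0,2])/K[0,0]*d,(v-K[1,2])/K[1,1]*d,d],-1)
    W=(P-t)@R; W[d==0]=np.nan; return W
def save(n,p): cv2.imwrite("pics/"+n,p[:,:,::-1])
E
python3 - <<'E'
from h import *
s=telemetry.observe(); print({k:np.round(v,3) for k,v in s.items()})
for n in("top","scene"):
    p,d,c=shot(n); save(n+"0.png",p); np.savez(n+"0.npz",p=p,d=d,K=c[0],R=c[1],t=c[2]); print(n,-c[1].T@c[2],c[0][0,0])
E
```

```text
pics
{'time': np.float64(0.0), 'qpos': array([ 1.091,  0.343,  1.525,  0.   ,  1.275, -0.146]), 'qvel': array([ 0.001,  0.   ,  0.001, -0.001,  0.   ,  0.   ]), 'joint_efforts': array([ 2.0000e-03, -4.3126e+01, -2.4422e+01,  7.2000e-02,  5.6000e-02,
       -0.0000e+00]), 'tool_pos': array([0.172, 0.496, 0.404]), 'tool_rot': array([-3.14 , -0.   ,  2.808]), 'contact_force': array([ 0.675,  0.098, -0.103]), 'torque': array([-0.019,  0.033, -0.014]), 'grip_force': np.float64(0.0), 'opening': np.float64(0.092)}
top [0.42165086 0.02681159 1.51014112] 591.2467841000365
scene [-0.4017247  -0.58295605  0.99825332] 494.5096422376676
```

View pics/top0.png

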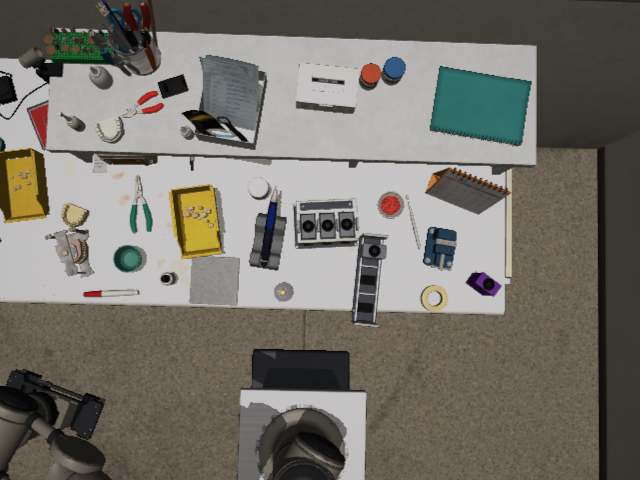

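View pics/scene0.png

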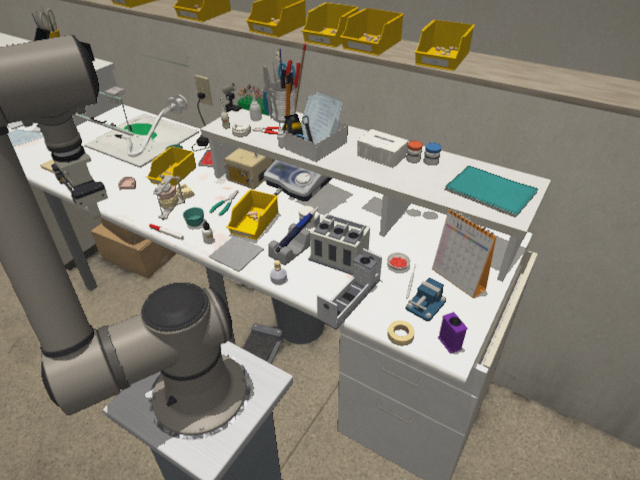

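The top view shows the dock with three domes at (308,226), (327,225) and (347,224). The rail runs from (374,240) to (366,322), with its top place taken at (374,249) and empty places near (370,281) and (366,303). The target bin is at (197,220), next to the cradle at (268,230), and the slab is at (214,281).
Lookalikes:
- Purple magazine at (484,284): not meant.
- Rail's own magazine at (374,249): stays.
- Second yellow bin at (22,185), plus the wall-shelf bins: not next to the cradle.

```bash
python3 - <<'E'
from h import *
z=np.load("top0.npz"); p,d=z["p"],z["d"]; c=(z["K"],z["R"],z["t"]); W=cloud(d,c)
X,Y,Z=W[...,0],W[...,1],W[...,2]
for n,(u,v) in dict(d0=(308,226),d1=(327,225),d2=(347,224),deck=(318,238),rmag=(374,249),g1=(370,281),g2=(366,304),slab=(214,281),bin=(197,215),shelf=(280,145),bench=(330,280),cradle=(268,235),burner=(284,291),jar=(259,188),dish=(390,204),glue=(168,278),pen=(275,192)).items(): print(n,np.round(W[v,u],3))
def rect(m,zh,name):
    n,l,st,ce=cv2.connectedComponentsWithStats(m.astype(np.uint8)); 
    k=1+np.argmax(st[1:,4]); q=W[l==k][:,:2].astype(np.float32); r=cv2.minAreaRect(q*1000); print(name,st[k],np.round(r[0],1),np.round(r[1],1),round(r[2],2))
v,u=np.mgrid[:480,:640]
box=lambda a,b,cc,dd:(u>a)&(u<b)&(v>cc)&(v<dd)
rect(box(285,365,190,255)&(Z>.095)&(Z<.112),0,"deck")
rect(box(285,365,190,255)&(Z>.095)&(Z<.14),0,"decktop")
rect(box(340,395,225,335)&(Z>.02)&(Z<.036),0,"raillips")
rect(box(340,395,225,335)&(Z>.075)&(Z<.13),0,"railhi")
rect(box(340,395,225,335)&(Z>.004)&(Z<.13),0,"railall")
rect(box(160,230,175,265)&(Z>.004),0,"binall")
rect(box(185,245,250,310)&(Z>.003)&(Z<.01),0,"slab")
rect(box(160,230,175,265)&(Z>.055)&(Z<.08),0,"binrim")
y=p.copy(); o=cv2.resize(p[185:330,240:400],(640,580),interpolation=cv2.INTER_CUBIC); save("crop.png",o)
E
```

```text
d0 [0.553 0.001 0.116]
d1 [ 0.556 -0.044  0.121]
d2 [ 0.561 -0.092  0.116]
deck [ 0.526 -0.024  0.104]
rmag [ 0.504 -0.159  0.101]
g1 [ 0.428 -0.162  0.012]
g2 [ 0.369 -0.153  0.011]
slab [0.417 0.232 0.01 ]
bin [0.583 0.28  0.017]
shelf [0.726 0.07  0.198]
bench [ 0.428 -0.061 -0.002]
cradle [0.533 0.097 0.066]
burner [0.398 0.054 0.073]
jar [0.651 0.124 0.049]
dish [ 0.625 -0.209  0.014]
glue [0.422 0.335 0.069]
pen [0.636 0.082 0.09 ]
deck [ 296  199   63   45 2030] [568.9 -44.5] [102.2 145.9] 4.13
decktop [ 296  199   63   45 2452] [568.9 -44.5] [102.2 145.9] 4.13
raillips [352 257  12  66 154] [ 404.6 -135.3] [ 20.8 163.9] 83.96
railhi [361 243  26  16 347] [ 500.3 -160.5] [59.2 34.2] 86.25
railall [ 341  226   48  102 2618] [ 442.9 -157.2] [252.2 124.2] 10.62
binall [ 168  183   62   82 2295] [559.5 280.8] [224.2 133.7] 11.01
slab [ 188  255   57   51 1664] [420.4 227.7] [125.5 141.8] 2.23
binrim [169 184  50  61 496] [579.8 278.6] [135.6 109.7] 9.32
```

View pics/crop.png

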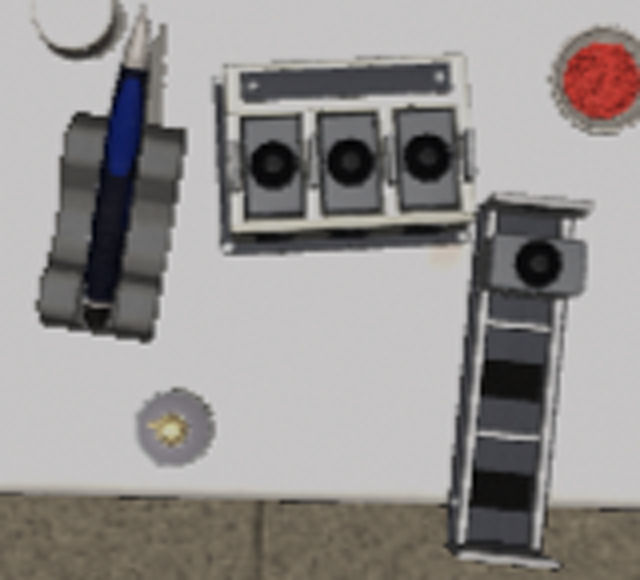

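Crop confirms it: three black-domed magazines sit in the white dock, with domes at crop (272,165), (350,160) and (428,157). The rail's two black pads are at crop (513,380) and (503,490). The top rail place is taken.

```bash
cat >> h.py <<'E'
def go(x,y,z,yaw,off=0.159):
    "rows shift (mm, rad) from now to grasp point (x,y,z), tool down"
    s=telemetry.observe(); R=Ro.from_euler("xyz",s["tool_rot"]).as_matrix()
    dp=np.array([x,y,z+off])-s["tool_pos"]; t=R.T@dp*1000
    R2=Ro.from_euler("xyz",[np.pi,0,yaw]).as_matrix(); r=Ro.from_matrix(R.T@R2).as_rotvec()
    print("t",round(float(s["time"]),2),"pos",np.round(s["tool_pos"],4),"rot",np.round(s["tool_rot"],3),"-> d",np.round(t,1),"roll",np.round(r,3),"rows>=",round(max(np.linalg.norm(t)/41.7,abs(r[2])/.125),1))
def wrist(name=None):
    c=cam("wrist"); p,d=vision.read_camera("wrist")
    if name: save(name,p)
    K,R,t=c; v,u=np.mgrid[:480,:640]; a=(u-K[0,2])/K[0,0]; b=(v-K[1,2])/K[1,1]; r=np.hypot(a,b)+1e-9
    ray=np.stack([np.sin(r)*a/r,np.sin(r)*b/r,np.cos(r)],-1)
    ray=ray@R; o=-R.T@t   # world rays
    fwd=R[2]; W=o+ray*(d/np.clip(ray@fwd,1e-3,None))[...,None]; W[d==0]=np.nan
    return p,d,W,o,ray
def onplane(o,ray,u,v,z):
    q=ray[int(v),int(u)]; return o+q*(z-o[2])/q[2]
E
python3 -c "
from h import *
go(.556,-.045,.25,1.65)
z=np.load('top0.npz'); p,d=z['p'],z['d']; W=cloud(d,(z['K'],z['R'],z['t']))
for n,m in (('bowl',0),):pass
pads=(p.max(-1)<45); pads[:262]=0;pads[320:]=0;pads[:,:355]=0;pads[:,390:]=0
n,l,st,ce=cv2.connectedComponentsWithStats(pads.astype(np.uint8))
for k in range(1,n):
  if st[k,4]>60: print(st[k],ce[k],np.nanmedian(W[l==k],0))
"
```

```text
t 0.1 pos [0.1719 0.4959 0.4041] rot [-3.14  -0.     2.808] -> d [-540.1 -385.2   -4.5] roll [-1.000e-03  1.000e-03  1.158e+00] rows>= 15.9
[360 275  16  11 145] [367.73793103 279.72413793] [ 0.43019607 -0.15660799  0.00870624]
[357 302  17  11 148] [364.97972973 307.24324324] [ 0.36124851 -0.15105442  0.00864346]
```

```bash
python3 -m crank '[[-1,-540,-385,0,1.158],[-1,-540,-385,0,1.158],[-1,-540,-385,0,1.158],[-1,-540,-385,0,1.158],[-1,-540,-385,0,1.158],[-1,-540,-385,0,1.158],[-1,-540,-385,0,1.158],[-1,-540,-385,0,1.158],[-1,-540,-385,0,1.158],[-1,-540,-385,0,1.158],[-1,-540,-385,0,1.158],[-1,-540,-385,0,1.158]]' 20; python3 -c "
from h import *
go(.556,-.045,.25,1.65)"
```

```text
time: 1.1
tool_pos: [0.4622, 0.0864, 0.4046]
tool_rot: [-3.141, -0.0, 1.649]
contact_force: [0.8, 0.1, -0.3]
opening: 0.0164
grip_force: 0.0
t 1.1 pos [0.4622 0.0864 0.4046] rot [-3.141 -0.     1.649] -> d [-138.3   83.2   -4.5] roll [-0.    -0.    -0.001] rows>= 3.9
```

```bash
python3 -m crank '[[-1,-138,83,0,0],[-1,-138,83,0,0],[-1,-138,83,0,0],[-1,-138,83,0,0],[-1,-138,83,0,0],[-1,-138,83,0,0]]'; python3 - <<'E'
from h import *
p,d,W,o,ray=wrist("w1.png"); print(o,ray[240,320]); np.savez("w1.npz",p=p,W=W,o=o,ray=ray)
Z=W[...,2]
m=(p.max(-1)<50)&(Z>.1)&(Z<.13)&(abs(W[...,0]-.556)<.06)&(abs(W[...,1]+.045)<.09)
n,l,st,ce=cv2.connectedComponentsWithStats(m.astype(np.uint8))
for k in range(1,n):
  if st[k,4]>60: print(st[k],ce[k],np.nanmedian(W[l==k],0), onplane(o,ray,*ce[k],.112))
E
```

```text
time: 1.6
tool_pos: [0.5557, -0.0442, 0.4036]
tool_rot: [-3.14, -0.001, 1.647]
contact_force: [0.2, 0.2, -0.1]
opening: 0.0006
grip_force: 0.0
[0.54900215 0.03848152 0.38321468] [ 0.03306708 -0.3053205  -0.95167534]
[304 159  36  35 610] [322.68360656 177.79508197] [ 0.55747708 -0.00145514  0.11210653] [5.56040857e-01 1.41676137e-06 1.12000000e-01]
[303 218  37  34 992] [320.62600806 234.11995968] [ 0.55848604 -0.04350774  0.11191139] [ 0.5580424 -0.0437364  0.112    ]
[304 279  35  10 221] [322.30769231 282.29411765] [ 0.56219238 -0.08382972  0.11174236] [ 0.56284684 -0.08357197  0.112     ]
```

View pics/w1.png

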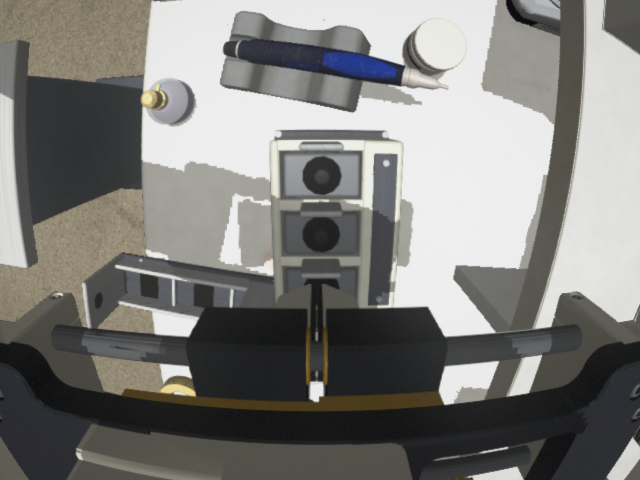

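The wrist view shows the two left wells' domes at (322,177) and (321,234). The third, near (322,290), is half hidden by the fingers, and the tool is centred over the middle dome. Next I press the middle dome.

```bash
python3 -m crank '[[-1,0,1,40,0],[-1,0,1,80,0],[-1,0,1,105,0],[-1,0,1,113,0],[-1,0,1,117,0],[-1,0,1,118,0]]'; python3 -c "
from h import *
s=telemetry.observe(); print(s['tool_pos'])"
```

```text
time: 2.15
tool_pos: [0.5562, -0.0417, 0.2876]
tool_rot: [3.141, -0.0, 1.651]
contact_force: [-0.9, 0.7, 2.7]
opening: 0.0008
grip_force: 1.3
[ 0.55617341 -0.04166204  0.28763469]
```

```bash
python3 -m crank '[[-1,-2,0,2,0],[-1,-2,0,2,0]]'; python3 -m crank '[[-1,0,0,-20,0],[-1,0,0,-60,0],[-1,0,0,-60,0],[-1,0,0,-60,0]]';python3 - <<'E'
from h import *
go(.5610,-.0897,.184,1.648)
p,d,W,o,ray=wrist()
Z=W[...,2]
m=(p.max(-1)<50)&(Z>.1)&(Z<.16)&(abs(W[...,0]-.556)<.06)&(abs(W[...,1]+.045)<.09)
n,l,st,ce=cv2.connectedComponentsWithStats(m.astype(np.uint8))
for k in range(1,n):
  if st[k,4]>60: print(st[k],ce[k],np.nanmedian(W[l==k],0))
E
```

```text
time: 2.32
tool_pos: [0.5568, -0.0445, 0.2864]
tool_rot: [3.138, 0.001, 1.65]
contact_force: [0.4, 0.7, 3.0]
opening: 0.0005
grip_force: 1.4
time: 2.65
tool_pos: [0.5569, -0.0447, 0.348]
tool_rot: [3.135, 0.002, 1.65]
contact_force: [-0.1, 0.5, 0.7]
opening: 0.0006
grip_force: 0.0
t 2.65 pos [ 0.5569 -0.0447  0.348 ] rot [3.135e+00 2.000e-03 1.650e+00] -> d [-45.1   0.5   5.1] roll [0.007 0.002 0.002] rows>= 1.1
[ 295  164   46   46 1222] [317.58592471 186.9787234 ] [0.55596821 0.00088685 0.11186725]
[ 292  248   50   39 1556] [316.20244216 268.20051414] [ 0.55797302 -0.04114584  0.13405796]
```

```bash
python3 -m crank '[[-1,-22,2,0,0],[-1,-45,4,0,0],[-1,-45,4,0,0],[-1,-45,4,30,0],[-1,-45,4,50,0],[-1,-45,4,58,0],[-1,-45,4,62,0],[-1,-45,4,63,0],[-1,-45,4,63,0]]'; python3 -m crank '[[-1,0,0,-30,0],[-1,0,0,-60,0],[-1,0,0,-62,0],[-1,40,-2,-62,0],[-1,80,-3,-62,0],[-1,92,-4,-62,0],[-1,92,-4,-62,0]]'
python3 -c "
from h import *
go(.555,.0015,.1265,1.648)"
```

```text
time: 3.45
tool_pos: [0.5641, -0.0891, 0.2854]
tool_rot: [3.138, 0.002, 1.65]
contact_force: [-6.5, -0.1, 24.5]
opening: 0.0006
grip_force: 11.9
time: 4.03
tool_pos: [0.5519, 0.0054, 0.3435]
tool_rot: [-3.14, -0.001, 1.654]
contact_force: [0.6, -1.1, 0.6]
opening: 0.0002
grip_force: 0.0
t 4.03 pos [0.5519 0.0054 0.3435] rot [-3.140e+00 -1.000e-03  1.654e+00] -> d [-4.2  2.8 58. ] roll [-0.001 -0.001  0.006] rows>= 1.4
```

```bash
python3 -m crank '[[-1,-4,3,0,0],[-1,-4,3,30,0],[-1,-4,3,48,0],[-1,-4,3,53,0],[-1,-4,3,56,0],[-1,-4,3,57,0],[-1,-4,3,57,0]]'; python3 -m crank '[[1,-2,0,-40,0],[1,-2,0,-80,0],[1,-2,0,-100,0],[1,-2,0,-100,0],[1,-2,0,-100,0],[1,-2,0,-100,0]]'
python3 - <<'E'
from h import *
p,d,W,o,ray=wrist("w2.png")
Z=W[...,2]
m=(p.max(-1)<50)&(Z>.1)&(Z<.16)&(abs(W[...,0]-.556)<.06)&(abs(W[...,1]+.045)<.09)
n,l,st,ce=cv2.connectedComponentsWithStats(m.astype(np.uint8))
for k in range(1,n):
  if st[k,4]>60: print(st[k],ce[k],np.nanmedian(W[l==k],0))
p,d,c=shot("top"); Z=cloud(d,c)[...,2]; W=cloud(d,c)
for u,v in ((308,226),(327,225),(347,224)): print(np.nanmax(Z[v-8:v+4,u-4:u+5]))
E
```

```text
time: 4.62
tool_pos: [0.5564, -0.0027, 0.2876]
tool_rot: [3.141, 0.001, 1.649]
contact_force: [-1.8, 0.1, 5.3]
opening: -0.0001
grip_force: 2.7
time: 5.12
tool_pos: [0.5559, -0.0041, 0.3861]
tool_rot: [-3.14, -0.0, 1.649]
contact_force: [-0.1, 0.3, -0.7]
opening: 0.0359
grip_force: 0.0
[ 295  226   43   42 1405] [315.79217082 246.00071174] [0.55481166 0.00276727 0.1412102 ]
[ 296  291   41   36 1163] [315.83404987 308.38005159] [ 0.55831392 -0.04202828  0.14127186]
[301 371  28   6 121] [314.85123967 372.99173554] [ 0.56203247 -0.09827559  0.14191542]
0.5566889249722912
0.5621570351920219
0.5703270572375487
```

View pics/w2.png

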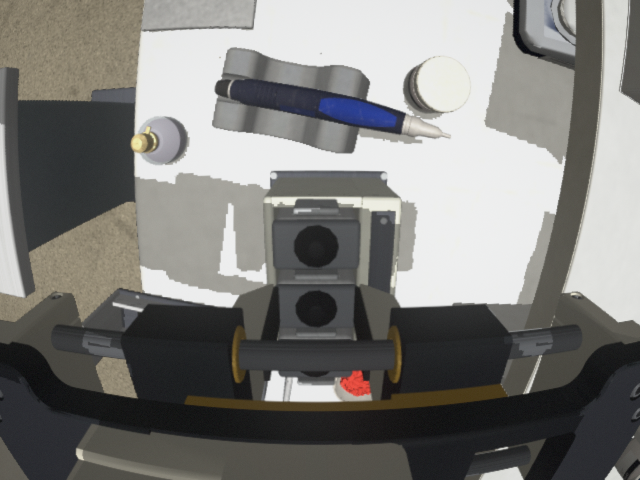

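All three magazines are up: domes at (316,246), (316,308) and (315,373), at 0.141 m. I'll take the left one first.

```bash
python3 -c "
from h import *
go(.5553,.0025,.131,1.648)"
```

```text
t 5.22 pos [ 0.5559 -0.0038  0.3853] rot [-3.139e+00 -1.000e-03  1.649e+00] -> d [ 6.2  0.2 95.3] roll [-0.003 -0.001  0.001] rows>= 2.3
```

```bash
python3 -m crank '[[1,6,0,0,0],[1,6,0,0,0],[1,6,0,0,0],[1,6,0,0,0],[1,6,0,10,0],[1,6,0,40,0],[1,6,0,70,0],[1,6,0,90,0],[1,6,0,95,0],[1,6,0,95,0]]' 30;  python3 -m crank '[[-1,0,0,0,0],[-1,0,0,0,0],[-1,0,0,0,0],[-1,0,0,0,0],[-1,0,0,0,0]]' 30
```

```text
time: 6.05
tool_pos: [0.5552, 0.0026, 0.2899]
tool_rot: [-3.138, -0.001, 1.65]
contact_force: [-0.6, 0.9, 0.6]
opening: 0.0918
grip_force: 0.0
time: 6.47
tool_pos: [0.5557, 0.0026, 0.2926]
tool_rot: [3.14, 0.0, 1.65]
contact_force: [-0.1, 1.1, -1.2]
opening: 0.063
grip_force: 0.0
```

```bash
python3 -m crank '[[-1,0,0,0,0],[-1,0,0,0,0],[-1,0,0,0,0],[-1,0,0,-20,0],[-1,0,0,-60,0],[-1,0,0,-100,0],[-1,0,0,-115,0],[-1,0,0,-115,0],[-1,0,0,-115,0],[-1,0,0,-115,0]]' 30; python3 -c "
from h import *
go(.42,.23,.24,.08+np.pi/2)
for i in range(3): print(telemetry.observe()['contact_force']); vision.read_camera('wrist')
"
```

```text
time: 7.3
tool_pos: [0.5552, 0.0026, 0.4051]
tool_rot: [-3.139, -0.001, 1.65]
contact_force: [-0.1, -0.6, -1.0]
opening: 0.058
grip_force: 30.0
t 7.3 pos [0.5552 0.0026 0.4051] rot [-3.139e+00 -1.000e-03  1.650e+00] -> d [ 237.4 -116.8    6.6] roll [-0.003 -0.001 -0.001] rows>= 6.3
[-0.10517502 -0.59661058 -0.97299017]
[ 0.26011029  0.23174685 -1.48469945]
[ 0.63017216  0.24237408 -0.73633242]
```

Weight is about 1 N, so this one is spent and goes to the bin.

```bash
python3 -c "
from h import *
go(.5677,.2968,.245,1.73)"
```

```text
t 7.45 pos [0.5554 0.0026 0.4049] rot [-3.138e+00 -1.000e-03  1.650e+00] -> d [292.4  35.4   1.1] roll [-0.003 -0.001 -0.08 ] rows>= 7.1
```

```bash
python3 -m crank '[[-1,292,35,0,-0.08],[-1,292,35,0,-0.08],[-1,292,35,0,-0.08],[-1,292,35,0,-0.08],[-1,292,35,0,-0.08],[-1,292,35,0,-0.08],[-1,292,35,0,-0.08],[-1,292,35,0,-0.08],[-1,292,35,0,-0.08],[-1,292,35,0,-0.08]]'; python3 - <<'E'
from h import *
p,d,W,o,ray=wrist("w3.png")
h=cv2.cvtColor(p,cv2.COLOR_RGB2HSV); Z=W[...,2]
m=(h[...,0]>18)&(h[...,0]<34)&(h[...,1]>120)&(Z>.06)&(Z<.08)
q=W[m][:,:2].astype(np.float32)*1000; q=q[(abs(q[:,0]-565)<120)&(abs(q[:,1]-280)<90)]
print(len(q),cv2.minAreaRect(q)); 
go(.5677,.2968,.10,1.73)
E
```

```text
time: 8.28
tool_pos: [0.5674, 0.2965, 0.4054]
tool_rot: [-3.139, 0.001, 1.731]
contact_force: [0.2, 0.2, -0.8]
opening: 0.0578
grip_force: 30.0
1889 ((581.71826171875, 282.7965393066406), (132.45201110839844, 101.92085266113281), 9.380972862243652)
t 8.33 pos [0.5676 0.2956 0.4058] rot [-3.140e+00  1.000e-03  1.729e+00] -> d [  1.2   0.6 146.8] roll [-0.002  0.001 -0.001] rows>= 3.5
```

View pics/w3.png

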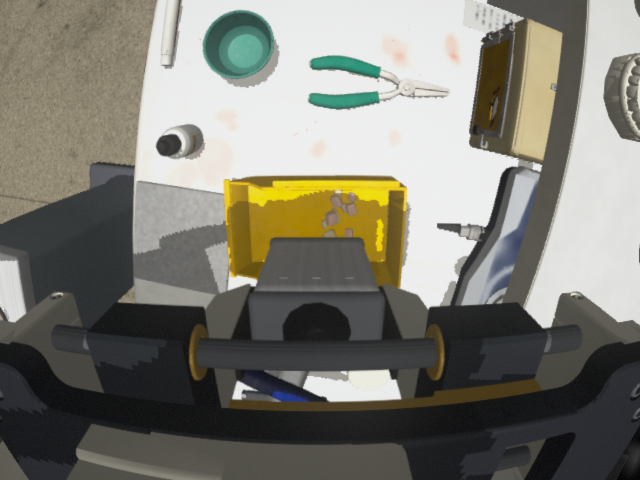

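The wrist view shows the held magazine over the yellow bin, whose rim spans (228–405, 180–280) with some chips inside, so it's well placed. I'll lower it and release.

```bash
python3 -m crank '[[-1,1,1,40,0],[-1,1,1,80,0],[-1,1,1,115,0],[-1,1,1,140,0],[-1,1,1,150,0],[-1,1,1,153,0],[-1,1,1,153,0]]'; python3 -m crank '[[0.7,0,0,0,0],[0.7,0,0,0,0],[0.7,0,0,0,0],[1,0,0,-40,0],[1,0,0,-80,0],[1,0,0,-120,0],[1,0,0,-145,0]]'; python3 -c "
from h import *
go(.5583,-.0427,.245,1.65)"
```

```text
time: 8.92
tool_pos: [0.5689, 0.2967, 0.2542]
tool_rot: [3.141, -0.0, 1.728]
contact_force: [0.3, -0.7, -0.8]
opening: 0.0574
grip_force: 30.0
time: 9.5
tool_pos: [0.5682, 0.2977, 0.4049]
tool_rot: [3.134, -0.002, 1.73]
contact_force: [-0.3, 0.9, -0.1]
opening: 0.0915
grip_force: 0.0
t 9.5 pos [0.5682 0.2977 0.4049] rot [ 3.134e+00 -2.000e-03  1.730e+00] -> d [-3.345e+02 -6.370e+01 -2.000e-01] roll [ 0.008 -0.002  0.08 ] rows>= 8.2
```

```bash
python3 -m crank '[[1,-334,-64,0,0.08],[1,-334,-64,0,0.08],[1,-334,-64,0,0.08],[1,-334,-64,0,0.08],[1,-334,-64,0,0.08],[1,-334,-64,0,0.08],[1,-334,-64,0,0.08],[1,-334,-64,0,0.08],[1,-334,-64,0,0.08],[1,-334,-64,0,0.08],[1,-334,-64,0,0.08]]'; python3 - <<'E'
from h import *
go(.5583,-.0427,.131,1.65)
p,d,c=shot("top"); W=cloud(d,c); h=cv2.cvtColor(p,cv2.COLOR_RGB2HSV)
b=W[183:265,165:232]; hb=h[183:265,165:232]
m=(hb[...,1]<90)&(b[...,2]>.03)&(abs(b[...,0]-.565)<.1)&(abs(b[...,1]-.28)<.06)
print(m.sum(),np.nanmedian(b[m],0),np.nanpercentile(b[m],[2,98],axis=0))
E
```

```text
time: 10.42
tool_pos: [0.5579, -0.0422, 0.3995]
tool_rot: [3.14, -0.0, 1.649]
contact_force: [1.4, 0.5, 0.2]
opening: 0.092
grip_force: 0.0
t 10.42 pos [ 0.5579 -0.0422  0.3995] rot [ 3.14  -0.     1.649] -> d [ -0.5   0.2 109.5] roll [ 0.001 -0.    -0.001] rows>= 2.6
456 [0.56727301 0.29210123 0.0865126 ] [[0.54007886 0.27617856 0.03368861]
 [0.59641407 0.32056199 0.09682548]]
```

Spent magazine stands in the bin. Now the middle one.

```bash
python3 -m crank '[[1,-1,0,40,0],[1,-1,0,80,0],[1,-1,0,100,0],[1,-1,0,108,0],[1,-1,0,108,0],[-1,-1,0,108,0],[-1,-1,0,108,0],[-1,-1,0,108,0],[-1,-1,0,108,0],[-1,-1,0,108,0],[-1,-1,0,108,0],[-1,-1,0,108,0]]' 30; python3 -m crank '[[-1,0,0,0,0],[-1,0,0,0,0],[-1,0,0,-20,0],[-1,0,0,-60,0],[-1,0,0,-100,0],[-1,0,0,-118,0],[-1,0,0,-118,0],[-1,0,0,-118,0],[-1,0,0,-118,0]]' 40; python3 -c "
from h import *
go(.5741,.2573,.245,1.73)
go(.42,.23,.245,1.65)
for i in range(3): print(telemetry.observe()['contact_force']); vision.read_camera('wrist')
"
```

```text
time: 11.47
tool_pos: [0.5582, -0.0434, 0.2913]
tool_rot: [3.14, 0.0, 1.65]
contact_force: [1.4, 0.6, 2.5]
opening: 0.0579
grip_force: 30.0
time: 12.22
tool_pos: [0.5575, -0.0433, 0.406]
tool_rot: [-3.137, -0.001, 1.65]
contact_force: [0.5, 0.0, -4.0]
opening: 0.0579
grip_force: 40.0
t 12.22 pos [ 0.5575 -0.0433  0.406 ] rot [-3.137e+00 -1.000e-03  1.650e+00] -> d [298.4  40.3   2.3] roll [-0.005 -0.002 -0.08 ] rows>= 7.2
t 12.22 pos [ 0.5575 -0.0433  0.406 ] rot [-3.137e+00 -1.000e-03  1.650e+00] -> d [ 283.3 -115.5    3. ] roll [-0.005 -0.001 -0.   ] rows>= 7.3
[ 0.48396346  0.04299542 -3.98125896]
[ 0.10633676 -0.10081387 -3.66758542]
[ 0.71095143 -0.00775779 -3.45040309]
```

Weight is about 3.8 N, so this one is loaded. I'll regrip it on the slab.

```bash
python3 -m crank '[[-1,273,-116,0,0],[-1,273,-116,0,0],[-1,273,-116,0,0],[-1,273,-116,0,0],[-1,273,-116,0,0],[-1,273,-116,0,0],[-1,273,-116,0,0],[-1,273,-116,40,0],[-1,273,-116,80,0],[-1,273,-116,120,0],[-1,273,-116,145,0],[-1,273,-116,152,0]]'; python3 -c "
from h import *
go(.42,.22,.2445-.159,1.65)
"
```

```text
time: 13.37
tool_pos: [0.419, 0.2192, 0.252]
tool_rot: [-3.132, 0.002, 1.65]
contact_force: [-1.5, -0.6, -4.0]
opening: 0.0578
grip_force: 40.0
t 13.37 pos [0.419  0.2192 0.252 ] rot [-3.132e+00  2.000e-03  1.650e+00] -> d [0.7 1.2 7.5] roll [-0.009  0.002  0.   ] rows>= 0.2
```

```bash
python3 -m crank '[[-1,0,0,3,0],[-1,0,0,6,0],[-1,0,0,8,0],[-1,0,0,8,0],[-1,0,0,8,0]]'; python3 -m crank '[[1,0,0,0,0],[1,0,0,0,0],[1,0,0,0,0],[1,0,0,-30,0],[1,0,0,-65,0],[1,0,0,-65,-0.5],[1,0,0,-65,-1.57],[1,0,0,-65,-1.57],[1,0,0,-65,-1.57],[1,0,0,-65,-1.57],[1,0,0,-65,-1.57],[1,0,0,-65,-1.57]]'
```

```text
time: 13.78
tool_pos: [0.4213, 0.2197, 0.2499]
tool_rot: [3.139, -0.001, 1.65]
contact_force: [-0.6, 0.5, -4.1]
opening: 0.0582
grip_force: 40.0
time: 14.78
tool_pos: [0.4209, 0.2197, 0.3142]
tool_rot: [3.141, 0.001, 2.531]
contact_force: [0.3, 0.2, 0.4]
opening: 0.0917
grip_force: 0.0
```

```bash
python3 -m crank '[[1,0,0,0,-0.7],[1,0,0,0,-0.7],[1,0,0,0,-0.7],[1,0,0,0,-0.7],[1,0,0,0,-0.7],[1,0,0,0,-0.7],[1,0,0,0,-0.7]]'; python3 - <<'E'
from h import *
p,d,W,o,ray=wrist()
Z=W[...,2]
m=(Z>.08)&(Z<.095)&(abs(W[...,0]-.42)<.05)&(abs(W[...,1]-.22)<.05)
q=W[m][:,:2].astype(np.float32)*1000; print(len(q),cv2.minAreaRect(q),np.percentile(q,[3,97],axis=0))
p,d,c=shot("top"); W=cloud(d,c); Z=W[...,2]
m=(Z>.082)&(Z<.11)&(abs(W[...,0]-.42)<.05)&(abs(W[...,1]-.22)<.05); print(m.sum(),np.nanmedian(W[m],0))
go(.42,.22,.066,3.22)
E
```

```text
time: 15.37
tool_pos: [0.4209, 0.2197, 0.3141]
tool_rot: [3.141, 0.001, -3.056]
contact_force: [1.2, 0.6, -0.3]
opening: 0.0919
grip_force: 0.0
4342 ((421.23138427734375, 216.64088439941406), (57.486305236816406, 34.145591735839844), 4.7822442054748535) [[393.52244476 200.40009216]
 [447.41677307 232.76225922]]
0 [nan nan nan]
t 15.47 pos [0.4209 0.2197 0.314 ] rot [ 3.141e+00  1.000e-03 -3.061e+00] -> d [ 0.9  0.4 89. ] roll [0.    0.001 0.002] rows>= 2.1
  return np.nanmean(a, axis, out=out, keepdims=keepdims)
```

```bash
python3 -m crank '[[1,0,0,40,0],[1,0,0,75,0],[1,0,0,88,0],[1,0,0,88,0],[-1,0,0,88,0],[-1,0,0,88,0],[-1,0,0,88,0],[-1,0,0,88,0],[-1,0,0,88,0],[-1,0,0,88,0],[-1,0,0,88,0],[-1,0,0,88,0]]' 40; python3 -m crank '[[-1,0,0,0,0],[-1,0,0,0,0],[-1,0,0,-40,0],[-1,0,0,-80,0],[-1,0,0,-120,0],[-1,0,0,-130,0],[-1,0,0,-130,0]]' 40; python3 -c "
from h import *
go(.361,-.151,.20,np.pi-.08)
"
```

```text
time: 16.47
tool_pos: [0.4209, 0.2196, 0.2259]
tool_rot: [3.141, 0.0, -3.059]
contact_force: [-0.6, 0.6, 1.1]
opening: 0.043
grip_force: 0.0
time: 17.05
tool_pos: [0.4213, 0.2199, 0.3586]
tool_rot: [3.14, 0.006, -3.058]
contact_force: [-0.2, 0.4, -4.5]
opening: 0.0337
grip_force: 40.0
t 17.05 pos [0.4213 0.2199 0.3586] rot [ 3.14   0.006 -3.058] -> d [  91.  -364.6   -1.6] roll [0.002 0.006 0.163] rows>= 9.0
```

```bash
python3 -m crank '[[-1,91,-365,0,0.163],[-1,91,-365,0,0.163],[-1,91,-365,0,0.163],[-1,91,-365,0,0.163],[-1,91,-365,0,0.163],[-1,91,-365,0,0.163],[-1,91,-365,0,0.163],[-1,91,-365,0,0.163],[-1,91,-365,0,0.163],[-1,91,-365,0,0.163],[-1,91,-365,0,0.163],[-1,91,-365,0,0.163]]'; python3 - <<'E'
from h import *
go(.361,-.151,.20,np.pi-.08)
p,d,W,o,ray=wrist("w4.png")
m=(p.max(-1)<45)&(abs(W[...,2]-.009)<.012)&(abs(W[...,1]+.155)<.05)&(W[...,0]<.53)
n,l,st,ce=cv2.connectedComponentsWithStats(m.astype(np.uint8))
for k in range(1,n):
  if st[k,4]>60:
    r=cv2.minAreaRect(W[l==k][:,:2].astype(np.float32)*1000); print(st[k],ce[k],np.nanmedian(W[l==k],0),r)
E
```

```text
time: 18.05
tool_pos: [0.36, -0.1515, 0.3542]
tool_rot: [3.139, -0.003, 3.06]
contact_force: [0.6, 0.0, -4.6]
opening: 0.0339
grip_force: 40.0
t 18.05 pos [ 0.36   -0.1515  0.3542] rot [ 3.139e+00 -3.000e-03  3.060e+00] -> d [-1.   0.5 -4.8] roll [ 0.002 -0.003 -0.002] rows>= 0.1
[296 209  44  17 711] [316.9395218  216.82700422] [ 0.35889976 -0.15057629  0.0081794 ] ((359.0972900390625, -149.907470703125), (39.03899002075195, 15.548551559448242), 85.18408203125)
```

View pics/w4.png

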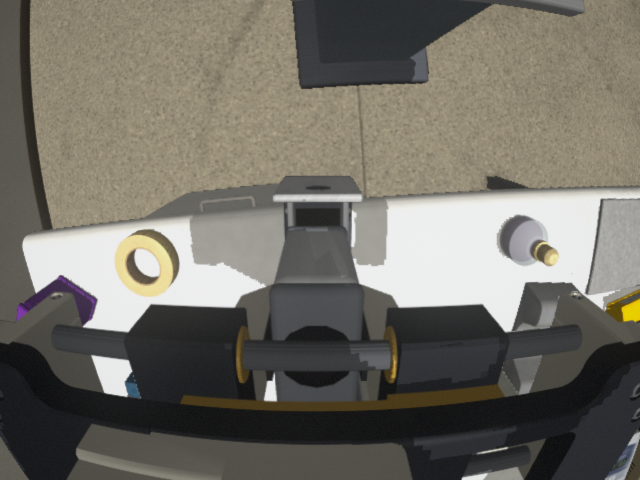

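The wrist view has the held magazine over the near rail place, the pad showing at (317,217) just ahead of the end plate, and everything aligned. Lowering.

```bash
python3 -m crank '[[-1,-1,0.5,40,0],[-1,-1,0.5,80,0],[-1,-1,0.5,105,0],[-1,-1,0.5,115,0],[-1,-1,0.5,118,0],[-1,-1,0.5,121,0],[-1,-1,0.5,124,0],[-1,-1,0.5,124,0]]'; python3 -c "
from h import *
go(.361,-.1507,.069,np.pi-.083)"
```

```text
time: 18.77
tool_pos: [0.3619, -0.1508, 0.232]
tool_rot: [-3.141, 0.001, 3.063]
contact_force: [0.1, -0.4, -4.5]
opening: 0.0339
grip_force: 40.0
t 18.77 pos [ 0.3619 -0.1508  0.232 ] rot [-3.141e+00  1.000e-03  3.063e+00] -> d [0.9 0.1 4. ] roll [-0.     0.001  0.004] rows>= 0.1
```

```bash
python3 -m crank '[[-1,1,0,2,0],[-1,1,0,3,0],[-1,1,0,4,0],[-1,1,0,5,0],[-1,1,0,5,0]]'
```

```text
time: 19.18
tool_pos: [0.3607, -0.1512, 0.2282]
tool_rot: [-3.141, 0.002, 3.062]
contact_force: [-4.4, 4.3, 17.6]
opening: 0.0336
grip_force: 40.0
```

```bash
python3 -m crank '[[-1,0,0,-1,0],[1,0,0,-1,0],[1,0,0,-1,0],[1,0,0,-1,0],[1,0,0,-40,0],[1,0,0,-80,0],[1,0,0,-120,0],[1,0,0,-150,0],[1,0,0,-150,0]]'; python3 - <<'E'
from h import *
p,d,W,o,ray=wrist()
Z=W[...,2]
m=(Z>.084)&(Z<.096)&(abs(W[...,0]-.36)<.038)&(abs(W[...,1]+.15)<.05)
q=W[m][:,:2].astype(np.float32)*1000; print(len(q),cv2.minAreaRect(q),np.median(Z[m]))
go(.5615,-.0885,.215,1.65)
E
```

```text
time: 19.93
tool_pos: [0.3616, -0.1518, 0.3822]
tool_rot: [-3.136, 0.01, 3.062]
contact_force: [1.0, -1.1, 0.0]
opening: 0.0825
grip_force: 0.0
3230 ((355.7458801269531, -148.7510986328125), (61.076393127441406, 68.07102966308594), 86.82406616210938) 0.09189805578941468
t 19.98 pos [ 0.3611 -0.1515  0.3794] rot [-3.138  0.006  3.062] -> d [-194.7   78.8    6.4] roll [0.002 0.008 1.412] rows>= 11.3
```

On the floor: body top at 0.092. Now the third one.

```bash
python3 -m crank '[[1,-195,79,0,1.412],[1,-195,79,0,1.412],[1,-195,79,0,1.412],[1,-195,79,0,1.412],[1,-195,79,0,1.412],[1,-195,79,0,1.412],[1,-195,79,0,1.412],[1,-195,79,0,1.412],[1,-195,79,0,1.412],[1,-195,79,0,1.412],[1,-195,79,0,1.412],[1,-195,79,0,1.412]]'; python3 - <<'E'
from h import *
go(.5615,-.0885,.131,1.65)
p,d,W,o,ray=wrist()
Z=W[...,2]
m=(p.max(-1)<50)&(Z>.137)&(Z<.16)&(abs(W[...,0]-.56)<.03)&(abs(W[...,1]+.09)<.025)
print(m.sum(),np.nanmedian(W[m],0))
p,d,c=shot("top"); W=cloud(d,c);Z=W[...,2]
m=(Z>.125)&(Z<.15)&(abs(W[...,0]-.56)<.06)&(abs(W[...,1]+.09)<.025); print(m.sum(),np.nanmedian(W[m],0))
m=(Z>.085)&(Z<.11)&(abs(W[...,0]-.36)<.03)&(abs(W[...,1]+.15)<.05);print(m.sum(),cv2.minAreaRect(W[m][:,:2].astype(np.float32)*1000))
E
```

```text
time: 20.98
tool_pos: [0.5611, -0.0879, 0.3746]
tool_rot: [-3.139, -0.001, 1.643]
contact_force: [0.2, -0.8, -0.1]
opening: 0.092
grip_force: 0.0
t 20.98 pos [ 0.5611 -0.0879  0.3746] rot [-3.139e+00 -1.000e-03  1.643e+00] -> d [-0.7  0.6 84.6] roll [-0.003 -0.001 -0.007] rows>= 2.0
1473 [ 0.56128903 -0.08872668  0.14134649]
12 [ 0.55697292 -0.06652309  0.13611256]
98 ((353.6026306152344, -156.41883850097656), (23.884521484375, 45.48554992675781), 84.4517822265625)
```

```bash
python3 -m crank '[[1,-1,0,40,0],[1,-1,0,70,0],[1,-1,0,82,0],[1,-1,0,84,0],[1,-1,0,84,0],[-1,-1,0,84,0],[-1,-1,0,84,0],[-1,-1,0,84,0],[-1,-1,0,84,0],[-1,-1,0,84,0],[-1,-1,0,84,0],[-1,-1,0,84,0]]' 40; python3 -m crank '[[-1,0,0,0,0],[-1,0,0,0,0],[-1,0,0,-20,0],[-1,0,0,-60,0],[-1,0,0,-100,0],[-1,0,0,-118,0],[-1,0,0,-118,0],[-1,0,0,-118,0],[-1,0,0,-118,0]]' 40; python3 -c "
from h import *
go(.5741,.2573,.245,1.73)
go(.42,.22,.245,1.65)
for i in range(3): print(telemetry.observe()['contact_force']); vision.read_camera('wrist')
"
```

```text
time: 22.08
tool_pos: [0.5614, -0.089, 0.2931]
tool_rot: [3.141, 0.0, 1.65]
contact_force: [-0.7, 0.5, 2.2]
opening: 0.0579
grip_force: 40.0
time: 22.83
tool_pos: [0.5609, -0.0889, 0.4089]
tool_rot: [-3.139, -0.001, 1.65]
contact_force: [-0.7, -0.1, -0.7]
opening: 0.0573
grip_force: 40.0
t 22.83 pos [ 0.5609 -0.0889  0.4089] rot [-3.139e+00 -1.000e-03  1.650e+00] -> d [344.1  40.4   5.2] roll [-0.003 -0.001 -0.08 ] rows>= 8.3
t 22.83 pos [ 0.5609 -0.0889  0.4089] rot [-3.139e+00 -1.000e-03  1.650e+00] -> d [ 319.  -116.1    5.6] roll [-0.003 -0.001 -0.   ] rows>= 8.1
[-0.66607746 -0.12432968 -0.74511388]
[-0.14010885  0.77949058 -0.4859189 ]
[-0.54643664  0.5553965  -0.49055736]
```

Also spent, at about 0.6 N with the grip opening at 57 mm. Off to the bin's second half.

```bash
python3 -m crank '[[-1,344,40,0,-0.08],[-1,344,40,0,-0.08],[-1,344,40,0,-0.08],[-1,344,40,0,-0.08],[-1,344,40,0,-0.08],[-1,344,40,0,-0.08],[-1,344,40,0,-0.08],[-1,344,40,0,-0.08],[-1,344,40,0,-0.08],[-1,344,40,0,-0.08],[-1,344,40,0,-0.08],[-1,344,40,0,-0.08]]'; python3 - <<'E'
from h import *
go(.5741,.2573,.097,1.73)
p,d,W,o,ray=wrist(); Z=W[...,2]
m=(Z>.08)&(Z<.1)&(abs(W[...,0]-.57)<.05)&(abs(W[...,1]-.3)<.04)
print(m.sum(),cv2.minAreaRect(W[m][:,:2].astype(np.float32)*1000))
E
```

```text
time: 23.98
tool_pos: [0.5742, 0.256, 0.41]
tool_rot: [-3.14, 0.001, 1.729]
contact_force: [0.5, 0.8, -1.7]
opening: 0.0574
grip_force: 40.0
t 23.98 pos [0.5742 0.256  0.41  ] rot [-3.140e+00  1.000e-03  1.729e+00] -> d [  1.4   0.3 154. ] roll [-0.001  0.001 -0.001] rows>= 3.7
2781 ((571.013671875, 296.75665283203125), (58.078399658203125, 33.14713668823242), 9.146613121032715)
```

```bash
python3 -m crank '[[-1,0,0,40,0],[-1,0,0,80,0],[-1,0,0,120,0],[-1,0,0,145,0],[-1,0,0,156,0],[-1,0,0,158,0],[-1,0,0,158,0]]'; python3 -m crank '[[0.7,0,0,0,0],[0.7,0,0,0,0],[0.7,0,0,0,0],[1,0,0,-40,0],[1,0,0,-80,0],[1,0,0,-120,0],[1,0,0,-145,0],[1,100,0,-145,0],[1,150,0,-145,0],[1,150,0,-145,0],[1,150,0,-145,0]]'; python3 - <<'E'
from h import *
p,d,c=shot("top"); W=cloud(d,c);Z=W[...,2]
m=(Z>.075)&(Z<.11)&(abs(W[...,0]-.57)<.08)&(abs(W[...,1]-.28)<.06);print(m.sum(),cv2.minAreaRect(W[m][:,:2].astype(np.float32)*1000),np.median(Z[m]))
o=cv2.resize(p[170:330,150:400],(800,512),interpolation=cv2.INTER_CUBIC); save("end.png",o)
E
```

```text
time: 24.62
tool_pos: [0.5747, 0.2563, 0.2534]
tool_rot: [3.141, -0.0, 1.728]
contact_force: [0.2, 0.2, 0.1]
opening: 0.058
grip_force: 40.0
time: 25.53
tool_pos: [0.5487, 0.4086, 0.3994]
tool_rot: [3.139, -0.002, 1.732]
contact_force: [-0.1, 0.1, 0.0]
opening: 0.0917
grip_force: 0.0
756 ((588.8507080078125, 279.13128662109375), (114.5906982421875, 108.6784896850586), 9.603590965270996) 0.08764962240847202
```

View pics/end.png

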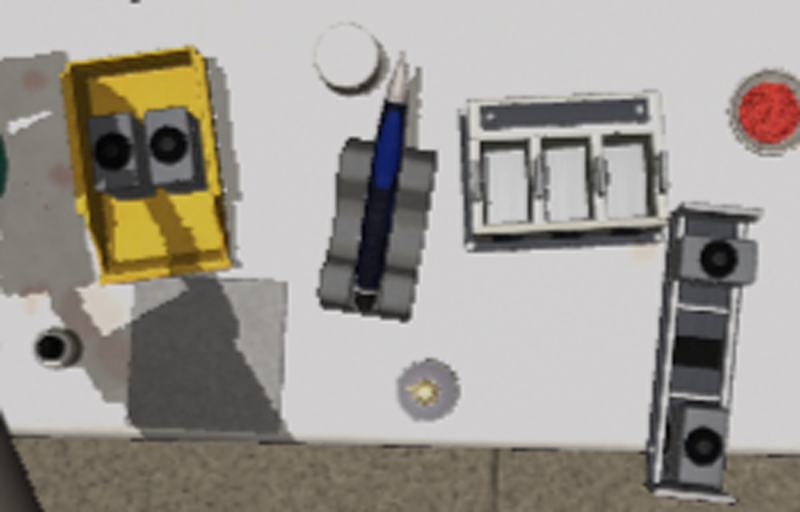

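The picture shows two magazines standing in the bin at (113,150) and (168,145). The loaded one stands in the near rail place at (703,445), the dock is empty and the bystanders are in place. Handing in.

```bash
python3 -c "
from cell import ticket
print(ticket.hand_in())"
```

```text
the job is handed in; nothing more can be done
None
```

I handed the job in at about 25.5 s: the one loaded magazine (about 3.8 N) stands in the near rail place and the two spent ones (about 1 N or less) stand in the yellow bin; the hand-in gave no verdict.

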